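Counterweight the magnifier boom and extend it one hole

TASK

Bring the ring magnifier over the gridded dish. First hook the brass counterweight with the yellow tab over the boom stand's tail rod, short of the red stop collar, slide it out along the rod until it rests against the collar and let go of it. Then pull up the black knob of the lock plunger, slide the white sleeve out, away from the column, to the very next hole (never past it) and let the pin drop fully home; finish with the fingers still holding the knob and the pin home, and leave everything else on the bench as it was.

Things in the scene. Friction and masses are not known exactly. Their poses are not given: they have to be found in the camera images.
- stand: Boom stand, fixed: grey foot plate 150 x 200 x 20 mm, steel column 28 mm thick, 240 mm high, white clamp head 52 (x) x 64 (y) x 50 mm centred 185 mm up, its black clamp grip sticking out 60 mm towards -x at y = 16, 12 mm below the boom axis. Origin: centre of the foot's underside. The boom is level, axis 185 mm up: tail rod along +y, square tube with sleeve along -y.
- rod_entry (a point): Point on the axis of the bare steel tail rod, 85 mm from the column axis, in the free stretch between clamp head and stop collar. Rod: 12 mm diameter, from 32 to 284 mm from the column, then a black end cap of 18 mm diameter.
- next_hole (a point): Mouth of the next lock hole, in the top face of the square steel tube (30 x 30 mm, reaching 345 mm from the column), 200 mm from the column axis. Holes of 13 mm lie 100, 150 (start), 200, 250 and 300 mm from the column.
- collar: Red stop collar, clamped fast on the tail rod: ring of 28 mm outer diameter, 14 mm long along the rod. Origin at its centre on the rod axis; its y axis runs along the rod, outwards (away from the column). Its distance from the column varies.
- weight: Brass counterweight with hook, about 0.5 kg, standing on its disc (48 mm diameter, 32 mm high, tapering to 36 mm), 152 mm high in all. Origin: centre of its underside, z up. Above the disc a C-shaped hook, open towards the weight's +x, then the yellow tab. Stands at one of three places on the near left of the bench, mouth facing +x within 26 degrees.
- weight_grip (a point): Centre of the counterweight's yellow grip tab: an upright plate 30 (x) x 10 (y) x 40 (z) mm, 132 mm above the weight's underside; pinch it across its 10 mm thickness (the weight's y). Nothing of the weight stands beside it; the hook's top bar is 30 mm below this point.
- weight_saddle (a point): Where the rod's axis lies when the weight hangs, y along the rod: 90 mm above its underside. Hook of steel strap 14 mm wide (y): bottom bar 36 to 42 mm up, back leg x = -15 to -9 mm, top bar (rod bears under it) 96 to 102 mm up, front lip x = 9 to 15 mm down to 80 mm up. The rod goes in sideways by the mouth, 42 to 80 mm up; inside width 18 mm.
- sleeve (a joint): White square sleeve (42 x 72 x 42 mm) on the tube, with the ring magnifier on an arm to its +x side: its travel along the tube in m, growing outwards (stand's -y). 0 = start, pin in the hole at stand y = -150 mm; 0.050 = over the next hole. Moves with about 3 N once the pin is pulled.
- plunger (a joint): Spring lock plunger on top of the sleeve: height of the pin in m. 0 = fully home, pin 12 mm deep in the hole (sleeve locked); above 0.012 the pin clears the tube; stop at 0.016. The spring pushes it down with 5 N at home, 9 N at the stop. The pin has a round 10 mm tip and rides on the tube between holes, then the joint reads 0.012.
- knob: Black pull knob on top of the plunger, origin at its centre: upright cylinder of 26 mm diameter and 30 mm height; 48 mm above the boom axis with the pin home. The sleeve's top is 27 mm below it, the steel barrel of 22 mm diameter below the knob begins 17 mm below it. Moves with sleeve and pin.
- grey_weight: Bystander: smaller dark steel counterweight of the same form with a black tab, 40 mm disc, 152 mm high; origin under its centre.
- jar: Bystander: jar with white cap, 58 mm diameter, 85 mm high; origin under its centre.
- dish: Bystander: clear gridded sorting dish, 100 mm diameter, 15 mm high, on a black mat under where the magnifier will come; origin under its centre.
- vial_rack: Bystander: white grid rack with black-capped vials, 110 x 75 x 56 mm; origin under its centre.
- tube_block: Bystander: pink block with a blue-capped tube, 100 x 70 x 102 mm; origin under its centre.
- well_plate: Bystander: clear 12-well plate with lid, 85 x 128 x 16 mm; origin under its centre.
- needle: Bystander: steel mounting needle, 150 mm long, 8 mm thick, lying flat; origin about its middle.
Things that resemble listed ones, but are neither listed nor needed, are in the scene too. Leave any blue or pink look-alike of the weight alone.

How it is judged (in metres and radians):
On the way, in this order (a step that is already met when the one before it is completed fails the run):
1. the counterweight's hook is over the tail rod, short of the collar (more than 10 mm from it) (x of weight_saddle in the frame of stand between -0.008 and 0.008 m and z of weight_saddle in the frame of stand between 0.179 and 0.191 m and y of weight_saddle in the frame of collar below -0.024 m and y of weight_saddle in the frame of stand above 0.03 m), for 0.05 s.
2. the counterweight hangs on the rod against the collar (gap under 6 mm), let go of and still (x of weight_saddle in the frame of stand between -0.008 and 0.008 m and z of weight_saddle in the frame of stand between 0.179 and 0.191 m and y of weight_saddle in the frame of collar between -0.02 and -0.008 m and contact force between weight and the arm below 0.1 N and contact force between weight and stand above 2 N and linear speed of weight below 0.05 m/s), for 0.2 s.
3. the plunger is pulled up out of the start hole (value of joint plunger above 0.01 m and value of joint sleeve below 0.01 m).
4. the sleeve is at the next hole and the pin has dropped fully home (value of joint sleeve between 0.047 and 0.053 m and value of joint plunger below 0.002 m), for 0.2 s.
At the end, for the whole second after the job is handed in: Sleeve at the next hole (0.050 m within 3 mm), pin fully home (under 2 mm), the fingers still holding the knob with at least 2 N; the brass counterweight hangs on the tail rod by its hook, untouched by the robot and still, with less than 6 mm between it and the red collar (all of step 2 and all of step 4 and contact force between knob and the fingers above 2 N and velocity of joint sleeve below 0.01 m/s); the arm keeps its last pose, push and grip.
It fails at once if the sleeve is moved on past the next hole (more than 15 mm beyond it) or inwards by more than 15 mm (value of joint sleeve above 0.065 m or value of joint sleeve below -0.015 m).
It fails at once if the counterweight is dropped or tipped over (tilted more than 45 degrees) (angle between weight's own z axis and vertical above 0.785 rad).
It fails at once if a bystander is moved by more than 20 mm (distance of any of grey_weight, jar, dish, vial_rack, tube_block, well_plate, needle from where it was at the start of the episode above 0.02 m).
It also fails if it takes over 61 s, if anything falls off the work surface, if the arm or the gripper's body presses on something with over 40 N, if the wrist force passes 120 N, or if a joint passes its speed limit or range.

ROBOT

A 7-joint arm with a two-finger parallel gripper is mounted at the origin on the work surface. World frame = base frame: x ahead of the robot, y to its left, z up, the work surface at z = 0. Lengths are in mm, angles in rad, forces in N, time in s.
With the tool pointing down it reaches from about 400 to 875 mm from the base axis. Payload 4.4 kg.
Tool frame: the origin (TCP) lies at the very end of the fingers, on their centre line; the grasp point (between the pads) lies 19 mm behind it; z points along the fingers, y is the line along which they close (so a half turn about z gives the same grasp; the last joint's range is limited). The gripper opens to 85 mm and grips with 20 to 120 N. Pads are 22 mm wide; open, the fingers measure 114 mm over their backs; the gripper's body (76 mm by 85 mm) begins 54 mm behind the grasp point. The pads swing forward as they close: fully open they stand 13 mm farther back than shut.
Start: joints at [-0.066, 0.628, 0.038, 1.517, -0.027, 0.996, -0.02], TCP at [650.014, 0.027, 231.313] pointing down, gripper open.
Joint ranges: [-3.06, 3.06], [-0.37, 2.12], [-1.25, 1.32], [0.18, 2.47], [-1.1, 4.24], [0.23, 1.98], [-2.94, 2.94]. Speed limits (rad/s): [2.57, 2.57, 3.14, 3.14, 3.14, 3.14, 3.14].

INTERFACE

Orientations are given as [roll, pitch, yaw] about the fixed x, y, z axes, in that order (R = Rz(yaw) Ry(pitch) Rx(roll)).
In Python, from cell import ctrl gives the robot as it stands.
- The arm moves only by the tool step_arm, never from a script. Its argument "series" is a list that holds one entry, the list of rows, each a list of 7 numbers: the turn, a rotation vector about the tool's x, y, z as a fraction of full scale, then the shift along the tool's x, y, z as a fraction of full scale, then the closure, from 0 (fully open) to 1 (shut). In form: [[[ax, ay, az, tx, ty, tz, gripper], ...]]. A call has 1 to 12 rows; each row shifts and turns the commanded pose from where the row before left it, along the tool's axes as they then stand; what a row does not reach is not made up. Full scale, the value 1, is 150 mm for a shift and 45 degrees for a turn. A row lasts 1/10 s, in which the tool goes at most 50 mm and 8.59 degrees, less where a joint would pass 70% of its speed; a pose out of reach is approached as far as the arm can. A call with a number of a shift or a turn outside -1 to 1 is refused whole. A call with a gripper value outside its range is refused whole. The fingers move at their own pace and stop on an object; the grip force is fixed at half the most. Time passes only in rows, so rows that do not move let the fingers close. It gives the time, the measured TCP pose, the force, the opening and the grip force at its end, in the units of the state.
- ctrl.read_state(): the state, without advancing time (a new reading comes with each control period).
- ctrl.get_image(name): name is "scene" or "side" or "wrist"; returns a dict with "img" (420x560x3 uint8, red, green, blue), "fx", "fy", "cx", "cy" (pixels), "dist" ([k1, k2, p1, p2, k3] as OpenCV has them; the pictures are not rectified), "R" (3x3) and "t" (3): a world point X has camera coordinates R X + t. Camera axes: x right, y down, z forward; pixel columns grow to the right and rows downward; lengths in mm; the calibration is good to about 2 mm. A picture is of the moment at which its call begins. There is no depth.
- ctrl.finish_job(): hands the job in; it is judged then, once.
Trained networks look in a picture, given as the dict that the camera call returned (one of the last four; its "shot" number tells which), for a name from the list of things; names that differ only in an ending like _2 or _b are one class to them, and where a whole thing is asked for, a point or a joint stands for the part that bears it (a point fixed in the world has none). Each returns a list of dicts, best first, with "score" (0 to 1); they miss things now and then, are a little off and sometimes report something else, mostly with a low value. They report only what shows in the picture. A call takes as long as a camera call. They do not tell look-alikes from the thing itself.
- ctrl.recognise(picture, thing): "centre" ([column, row] in pixels, amid what is visible of it).
The state is a dict: "clock": time; "qpos": joint angles; "qd": joint speeds; "tau": joint torques, N m; "eef_pos": TCP position; "tool_rot": TCP orientation; "force": force on the tool from outside, world axes, zero at the start; "torque": the same for the moment, N m; "width": finger opening in mm; "gripper_force": force on a finger pad.
Only numpy, scipy, OpenCV 4.12 (cv2) and the standard library are available. Lean on these libraries where they do the work, as an engineer would, in place of code of your own. Each camera call takes 0.05 s, during which the arm holds its last target. There are 200 camera calls.

## Working session

There is one attempt and no reset: what is moved stays moved. The work goes in short steps, Python scripts to look and compute and a tool call to move; the robot and the scene stay as the last step left them, time stands still between calls to the robot, and variables do not carry over. Pictures are saved under pics/ and viewed, at most 10 in all, crops included, and the job is handed in when it is done.

Besides the shell and the picture viewer there is one more tool, called after "Request:" as name(argument=value, ...) on one line, values as JSON. step_arm: Moves the arm, as the interface text tells. Shift numbers are shares of 150 mm and turn numbers shares of 45 degrees, none past 1 either way. Its arguments: {"type":"object","properties":{"series":{"type":"array","items":{"type":"array","items":{"type":"array","items":{"type":"number","minimum":-1,"maximum":1}}}}},"required":["series"]}

```bash
mkdir -p pics; ls; cat > h.py <<'E'
import numpy as np, cv2, pickle
from cell import ctrl
def K(p): return np.array([[p["fx"],0,p["cx"]],[0,p["fy"],p["cy"]],[0,0,1.]])
def shot(n,f=None):
    p=ctrl.get_image(n)
    if f: cv2.imwrite(f"pics/{f}.png",p["img"][:,:,::-1])
    return p
def ray(p,px):
    u=cv2.undistortPoints(np.array([[px]],float),K(p),np.array(p["dist"],float))[0,0]
    R=np.array(p["R"]);return -R.T@np.array(p["t"]), R.T@np.array([u[0],u[1],1])
def atz(p,px,z):
    c,d=ray(p,px);return c+d*(z-c[2])/d[2]
def tri(obs):
    A=np.zeros((3,3));b=np.zeros(3);L=[]
    for p,px in obs:
        c,d=ray(p,px);d=d/np.linalg.norm(d);M=np.eye(3)-np.outer(d,d);A+=M;b+=M@c;L.append((c,M))
    X=np.linalg.solve(A,b);return X,[np.linalg.norm(M@(X-c)) for c,M in L]
def proj(p,X):
    R=np.array(p["R"]);return cv2.projectPoints(np.array(X,float).reshape(-1,1,3),cv2.Rodrigues(R)[0],np.array(p["t"],float),K(p),np.array(p["dist"],float))[0][:,0]
E
python3 - <<'E'
from h import *
np.set_printoptions(precision=1,suppress=True)
a=shot("scene","scene0");b=shot("side","side0")
pickle.dump((a,b),open("p0.pkl","wb"))
cv2.imwrite("pics/both0.png",cv2.resize(np.vstack([a["img"],b["img"]])[:,:,::-1],(400,600))) if 0 else None
for t in ["weight","weight_grip","weight_saddle","collar","knob","sleeve","stand","grey_weight","jar"]:
    for n,p in (("scene",a),("side",b)):
        print(t,n,[(np.round(r["centre"]).tolist(),round(r["score"],2)) for r in ctrl.recognise(p,t)][:4])
s=ctrl.read_state();print(s["eef_pos"],s["tool_rot"],s["clock"])
for p in(a,b):print(ray(p,(280,210)))
E
```

```text
pics
weight scene [([296.0, 167.0], 0.94), ([272.0, 132.0], 0.67), ([264.0, 156.0], 0.65), ([307.0, 279.0], 0.57)]
weight side [([178.0, 232.0], 0.85), ([211.0, 191.0], 0.83), ([202.0, 213.0], 0.8), ([148.0, 216.0], 0.8)]
weight_grip scene [([290.0, 164.0], 0.97), ([274.0, 128.0], 0.76), ([262.0, 157.0], 0.67)]
weight_grip side [([146.0, 213.0], 0.88), ([213.0, 194.0], 0.8), ([201.0, 216.0], 0.71), ([173.0, 232.0], 0.64)]
weight_saddle scene [([267.0, 158.0], 0.86), ([276.0, 129.0], 0.85), ([292.0, 165.0], 0.77), ([269.0, 238.0], 0.28)]
weight_saddle side [([149.0, 217.0], 0.95), ([178.0, 233.0], 0.84), ([201.0, 217.0], 0.68), ([210.0, 193.0], 0.67)]
collar scene [([306.0, 132.0], 0.24)]
collar side [([298.0, 311.0], 0.21)]
knob scene [([270.0, 240.0], 0.55)]
knob side [([348.0, 193.0], 0.55), ([345.0, 348.0], 0.54), ([280.0, 167.0], 0.3)]
sleeve scene [([305.0, 278.0], 0.66)]
sleeve side [([358.0, 209.0], 0.73), ([316.0, 227.0], 0.72)]
stand scene [([302.0, 270.0], 0.82)]
stand side [([318.0, 227.0], 0.71), ([201.0, 216.0], 0.25)]
grey_weight scene [([308.0, 130.0], 0.43), ([200.0, 280.0], 0.18)]
grey_weight side [([182.0, 198.0], 0.85)]
jar scene [([263.0, 200.0], 0.7)]
jar side [([236.0, 244.0], 0.9)]
[650.    0.  231.3] [-3.1 -0.   1.6] 1.0
(array([ 952.8, -496. ,  859.8]), array([-0.4,  0.5, -0.8]))
(array([ -24.4, -810.5,  896.4]), array([ 0.4,  0.7, -0.6]))
```

View pics/scene0.png

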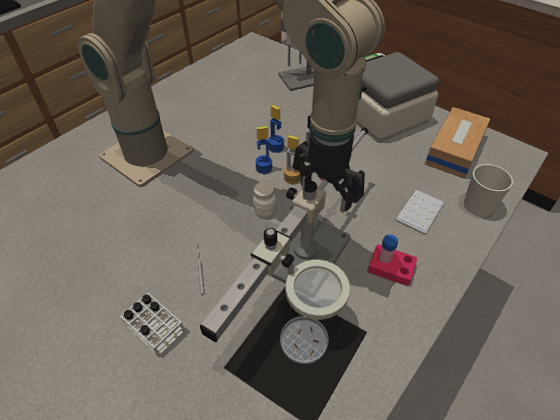

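View pics/side0.png

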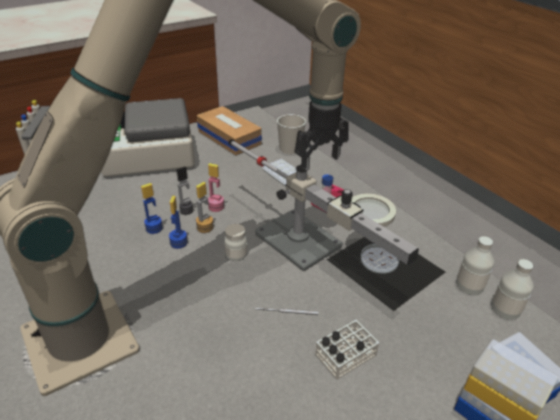

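Scene: brass weight at (292,160) with its tab at (293,142), blue look-alikes at (263,150) and (275,130), knob at (270,236), dish at (304,340). Side: brass at (203,207) with its tab at (201,189), blue at (150,210) and (176,225), pink at (214,187), grey at (183,190), collar at (262,161), knob at (347,197). The brass one is my choice; next a close crop to check it.

```bash
python3 - <<'E'
from h import *
a,b=pickle.load(open("p0.pkl","rb"))
def crop(p,x,y,w,h,s): return cv2.resize(p["img"][y:y+h,x:x+w,::-1],None,fx=s,fy=s,interpolation=cv2.INTER_CUBIC)
A=crop(a,245,100,70,100,5.99) ; B=crop(b,140,160,75,100,5.99)
i=np.hstack([cv2.resize(A,(400,571)),cv2.resize(B,(400,533+0))[:533] if 0 else cv2.copyMakeBorder(cv2.resize(B,(400,533)),0,38,0,0,0)])
cv2.imwrite("pics/c1.png",i)
B=crop(b,225,130,200,140,4); cv2.imwrite("pics/c2.png",B)
E
```

```text
(no output)
```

View pics/c1.png

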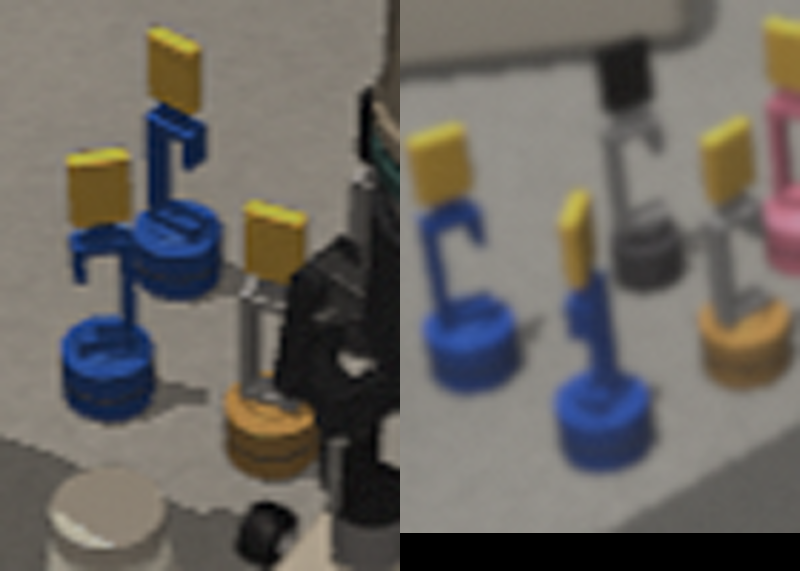

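View pics/c2.png

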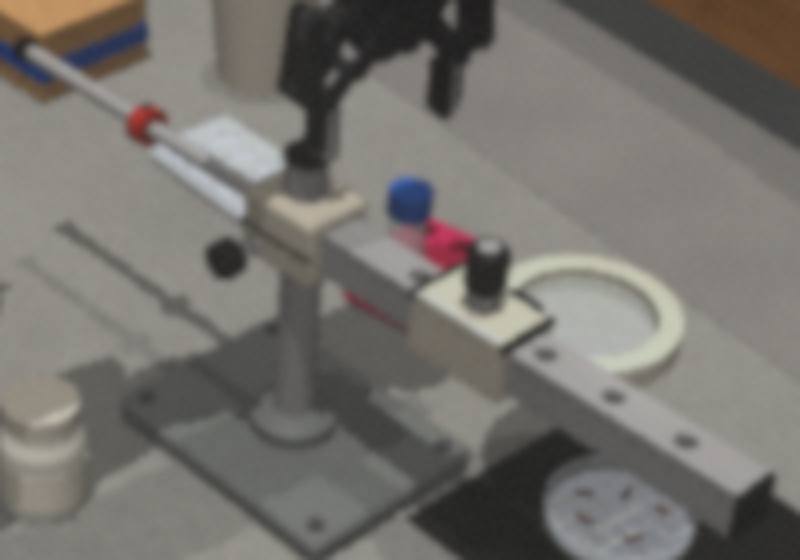

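```bash
python3 - <<'E'
from h import *
np.set_printoptions(precision=1,suppress=True)
a,b=pickle.load(open("p0.pkl","rb"))
S=lambda x,y:(140+(x-400)/5.333,160+y/5.333)
A=lambda x,y:(245+x/5.714,100+y/5.714)
C=lambda x,y:(225+x/4,130+y/4)
print("tab",tri([(a,A(276,245)),(b,S(727,163))]))
print("base top disc z~32 ctr side",atz(b,S(745,315),30),"scene",atz(a,A(272,405),30))
print("base bottom? side",atz(b,S(745,345),16),atz(a,A(272,432),16))
for n,q in dict(tl=(703,145),bl=(707,200),tr=(752,125),br=(752,180)).items(): print("side tab",n,atz(b,S(*q),152 if n[0]=='t' else 112))
for n,q in dict(tl=(245,208),bl=(246,273),tr=(305,217),br=(299,283)).items(): print("scene tab",n,atz(a,A(*q),152 if n[0]=='t' else 112))
h=np.array([atz(b,C(*q),200) for q in [(418,277),(545,354),(614,397),(686,441)]]);print("holes",h)
s=np.array([-100,-200,-250,-300.])
P=np.polyfit(s,h[:,:2],1);print("stand xy",P[1],"dir",P[0],np.linalg.norm(P[0]),"yaw deg",np.degrees(np.arctan2(-P[0][0],P[0][1])))
print("collar",atz(b,C(148,122),185),"cap",atz(b,C(22,45),185),"column top ctr",atz(b,C(307,152),240))
print("knob",atz(b,C(488,262),233),atz(a,(270,236),233),tri([(a,(270,236)),(b,C(488,262))]))
print("grip black",atz(b,C(227,258),173), "jar cap",atz(b,C(42,400),85),atz(a,A(108,500),85))
print("grey tab",atz(b,S(626,75),132),"pink tab",atz(b,S(790,55),132))
print("blue1",atz(b,S(440,165),132),"blue2",atz(b,S(577,235),132))
E
```

```text
tab (array([412.3, 200.8, 128.1]), [np.float64(0.23735623040259027), np.float64(0.23735623040272616)])
base top disc z~32 ctr side [413.8 199.4  30. ] scene [414.3 197.6  30. ]
base bottom? side [409.4 192.9  16. ] [417.4 194.1  16. ]
side tab tl [395.5 189.  152. ]
side tab bl [398.3 197.7 112. ]
side tab tr [423.9 191.9 152. ]
side tab br [425.4 201.2 112. ]
scene tab tl [402.5 189.8 152. ]
scene tab bl [402.  191.6 112. ]
scene tab tr [427.6 202.1 152. ]
scene tab br [425.7 201.7 112. ]
holes [[ 614.9  -89.5  200. ]
 [ 630.4 -187.2  200. ]
 [ 637.5 -237.2  200. ]
 [ 645.  -286.2  200. ]]
stand xy [600.    9.1] dir [-0.2  1. ] 0.995460527943798 yaw deg 8.674405037414488
collar [583.3 165.9 185. ] cap [561.8 303.4 185. ] column top ctr [601.2   8.9 240. ]
knob [ 628.3 -133.7  233. ] [ 623.  -135.5  233. ] (array([ 624.8, -137.4,  236.5]), [np.float64(0.0997543332863398), np.float64(0.09975433328625997)])
grip black [550.   18.7 173. ] jar cap [432.2  52.9  85. ] [432.   57.7  85. ]
grey tab [401.  295.5 132. ] pink tab [482.9 267.2 132. ]
blue1 [288.1 269.6 132. ] blue2 [321.9 179.3 132. ]
```

Plan: stand at about (600, 9) with yaw +8.7°, collar about 159 mm out, weight at about (412, 198). First I go up, clear of the column, turn the wrist, then look with the wrist camera.

Request:
step_arm(series=[[[0, 0, 0, 0, 0, -0.33, 0], [0, 0, 0, 0, 0, -0.33, 0], [0, 0, 0.18, 0, 0, 0, 0.4], [0, 0, 0.18, 0, 0, 0, 0.4], [0, 0, 0.18, 0, 0, 0, 0.4], [0, 0, 0.18, 0, 0, 0, 0.4], [0, 0, 0.18, 0, 0, 0, 0.4], [0, 0, 0.18, 0, 0, 0, 0.4], [0, 0, 0.18, 0, 0, 0, 0.4], [0, 0, 0.18, 0, 0, 0, 0.4], [0, 0, 0.18, 0, 0, 0, 0.4], [0, 0, 0.18, 0, 0, 0, 0.4]]])

```text
clock: 2.2
eef_pos: [650.0, 0.1, 330.3]
tool_rot: [-3.141, -0.0, 0.151]
force: [0.5, 0.7, -0.6]
width: 51.3
gripper_force: 0.0
```

Request:
step_arm(series=[[[0, 0, 0, -0.17, -0.192, 0, 0.4], [0, 0, 0, -0.17, -0.192, 0, 0.4], [0, 0, 0, -0.17, -0.192, 0, 0.4], [0, 0, 0, -0.17, -0.192, 0, 0.4], [0, 0, 0, -0.17, -0.192, 0, 0.4], [0, 0, 0, -0.17, -0.192, 0, 0.4], [0, 0, 0, -0.17, -0.192, 0, 0.4], [0, 0, 0, -0.17, -0.192, 0, 0.4], [0, 0, 0, 0, 0, 0, 0.4], [0, 0, 0, 0, 0, 0, 0.4]]])

```text
clock: 3.2
eef_pos: [412.3, 196.2, 330.7]
tool_rot: [-3.141, -0.001, 0.159]
force: [0.9, 0.3, 0.7]
width: 51.4
gripper_force: 0.0
```

```bash
python3 - <<'E'
from h import *
w=shot("wrist","w1");a=shot("scene");b=shot("side");pickle.dump((w,a,b),open("p1.pkl","wb"))
def crop(p,x,y,w,h,s): return cv2.resize(p["img"][y:y+h,x:x+w,::-1],None,fx=s,fy=s,interpolation=cv2.INTER_CUBIC)
cv2.imwrite("pics/m1.png",np.vstack([np.hstack([cv2.resize(w["img"][:,:,::-1],(400,300)),crop(b,160,140,80,60,5)]),np.hstack([crop(a,265,80,80,60,5),crop(a,255,150,80,60,5)])]))
print(ray(w,(280,210)))
E
```

```text
(array([496.5235688 , 208.35771986, 472.33138533]), array([-0.33352621, -0.0517595 , -0.94146108]))
```

View pics/m1.png

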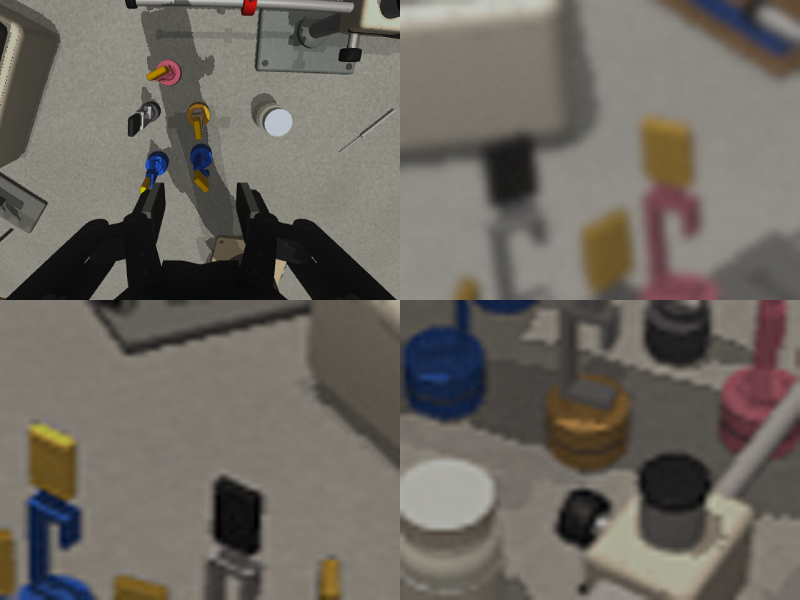

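Wrist (at 400/560 scale): brass weight at (198,115) with its yellow tab at (197,128), blue weights below it, pink at (168,72), grey at (145,117), collar at (249,6), jar at (278,122). I'll fit the tab box to the yellow pixels to get its yaw.

```bash
python3 - <<'E'
from h import *
from scipy.optimize import minimize
np.set_printoptions(precision=2,suppress=True)
w,a,b=pickle.load(open("p1.pkl","rb")); a0,b0=pickle.load(open("p0.pkl","rb"))
def mask(p,c,r=30):
    hsv=cv2.cvtColor(p["img"],cv2.COLOR_RGB2HSV);m=cv2.inRange(hsv,(20,140,60),(34,255,255))
    n,l,s,cen=cv2.connectedComponentsWithStats(m);k=1+np.argmin(np.linalg.norm(cen[1:]-c,axis=1)+ (s[1:,4]<15)*1000)
    print(cen[k],s[k]);return (l==k).astype(np.uint8)
U=8
def up(m): return cv2.resize(m*255,None,fx=1,fy=1)
obs=[(w,mask(w,(276,180))),(a0,mask(a0,(293,143))),(b0,mask(b0,(201,190)))]
B=np.array([[x,y,z] for x in(-15,15) for y in(-5,5) for z in(112,152)],float)
def box(v):
    c,s=np.cos(v[2]),np.sin(v[2]);return B@np.array([[c,s,0],[-s,c,0],[0,0,1]])+[v[0],v[1],0]
def cost(v,which=(0,1,2)):
    t=0
    for i in which:
        p,m=obs[i];q=proj(p,box(v));h=cv2.convexHull(np.round(q*16).astype(np.int32))
        r=np.zeros(m.shape,np.uint8);cv2.fillConvexPoly(r,h,255,cv2.LINE_AA,4)
        r=r/255.;t+=np.abs(r-m).sum()/m.sum()
    return t
for wh in((0,),(1,),(2,),(0,1,2)):
    best=min((minimize(cost,[412,198,y],args=(wh,),method="Nelder-Mead",options=dict(initial_simplex=[[412,198,y],[418,198,y],[412,204,y],[412,198,y+.15]])) for y in(-.3,0,.2,.4)),key=lambda r:r.fun)
    print(wh,best.x[:2],np.degrees(best.x[2]),best.fun)
hsv=cv2.cvtColor(w["img"],cv2.COLOR_RGB2HSV);m=cv2.inRange(hsv,(0,150,80),(6,255,255))
n,l,s,cen=cv2.connectedComponentsWithStats(m);k=1+np.argmax((s[1:,4])*(cen[1:,1]<60));print(cen[k],s[k],"collar",atz(w,cen[k],185))
u=np.array([-.1508,.9886]);print("along",[(atz(w,cen[k],z)[:2]-[600,9])@u for z in(185,195)])
E
```

```text
[276.04 178.95] [271 163  11  33 296]
[292.39 141.91] [288 135  10  15 114]
[200.98 189.4 ] [197 183   8  14  82]
(0,) [413.98 199.77] 9.782924861389262 0.31951510333863276
(1,) [409.36 200.55] -21.80116832994374 0.48620571035431714
(2,) [410.88 198.28] 56.57622021450001 0.6486370157819226
(0, 1, 2) [411.53 199.57] 11.23507354661809 2.5249799826255312
[349.7    9.55] [341   0  19  21 319] collar [576.66 163.69 185.  ]
along [np.float64(156.4434190977308), np.float64(158.4009451968008)]
```

Request:
step_arm(series=[[[0, 0, 0, 0.007, -0.02, 0.3, 0.4], [0, 0, 0, 0, 0, 0.3, 0.4], [0, 0, 0, 0, 0, 0.3, 0.4], [0, 0, 0, 0, 0, 0.25, 0.4], [0, 0, 0, 0, 0, 0.15, 0.4], [0, 0, 0, 0, 0, 0.13, 0.4], [0, 0, 0, 0, 0, 0, 0.4], [0, 0, 0, 0, 0, 0, 0.4], [0, 0, 0, 0, 0, 0, 0.4]]])

```text
clock: 4.25
eef_pos: [414.2, 198.7, 116.7]
tool_rot: [-3.141, -0.002, 0.156]
force: [0.4, 0.1, 0.2]
width: 51.1
gripper_force: 0.0
```

```bash
python3 - <<'E'
from h import *
w=shot("wrist");b=shot("side")
i=np.hstack([cv2.resize(w["img"],(400,300)),cv2.resize(b["img"][140:260,130:290],(400,300))])[:,:,::-1]
cv2.imwrite("pics/m2.png",i)
E
```

```text
(no output)
```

View pics/m2.png

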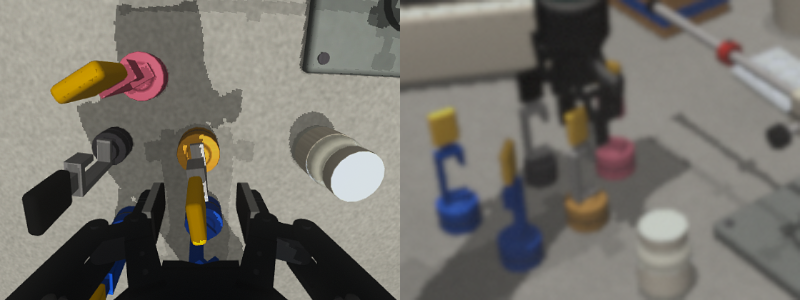

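The brass tab at (196,215) sits between the open fingers, with nothing else between them. Closing, then lifting.

Request:
step_arm(series=[[[0, 0, 0, 0, 0, 0, 0.6], [0, 0, 0, 0, 0, 0, 0.8], [0, 0, 0, 0, 0, 0, 0.9], [0, 0, 0, 0, 0, 0, 1], [0, 0, 0, 0, 0, 0, 1], [0, 0, 0, 0, 0, 0, 1], [0, 0, 0, 0, 0, 0, 1], [0, 0, 0, 0, 0, 0, 1], [0, 0, 0, 0, 0, -0.05, 1], [0, 0, 0, 0, 0, -0.15, 1], [0, 0, 0, 0, 0, 0, 1], [0, 0, 0, 0, 0, 0, 1]]])

```text
clock: 5.55
eef_pos: [412.8, 198.8, 145.6]
tool_rot: [3.142, 0.0, 0.157]
force: [0.1, -0.0, -5.3]
width: 8.9
gripper_force: 59.1
```

Request:
step_arm(series=[[[0, 0, 0, 0, 0, -0.12, 1], [0, 0, 0, 0, 0, -0.2, 1], [0, 0, 0, 0, 0, -0.2, 1], [0, 0, 0, 0, 0, -0.112, 1], [0, 0, 0, 0.06, 0.07, 0, 1], [0, 0, 0, 0.12, 0.15, 0, 1], [0, 0, 0, 0.16, 0.19, 0, 1], [0, 0, 0, 0.16, 0.19, 0, 1], [0, 0, 0, 0.11, 0.14, 0, 1], [0, 0, 0, 0.06, 0.07, 0, 1], [0, 0, 0, 0, 0, 0, 1], [0, 0, 0, 0, 0, 0, 1]]])

```text
clock: 6.75
eef_pos: [529.5, 95.8, 239.6]
tool_rot: [-3.14, 0.003, 0.158]
force: [-0.5, 0.8, -5.5]
width: 8.8
gripper_force: 59.2
```

```bash
python3 - <<'E'
from h import *
np.set_printoptions(precision=1,suppress=True)
w=shot("wrist");a=shot("scene");b=shot("side");pickle.dump((w,a,b),open("p2.pkl","wb"))
s=ctrl.read_state();print(s["eef_pos"],s["tool_rot"])
A=a["img"][80:230,240:390];Bc=b["img"][130:250,190:310]
i=np.hstack([cv2.resize(w["img"],(800,600))[0:400,200:600],cv2.resize(Bc,(400,400),interpolation=2)])[:,:,::-1]
cv2.imwrite("pics/m3.png",i)
E
```

```text
[529.9  96.3 240.3] [-3.1  0.   0.2]
```

View pics/m3.png

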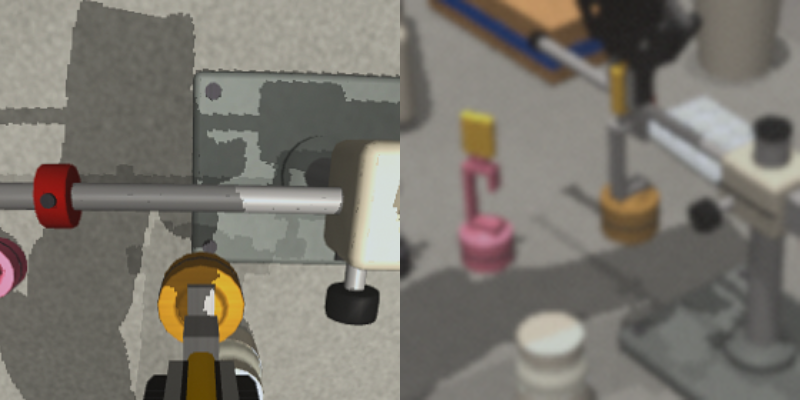

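Wrist crop: weight disc at (201,300) short of the rod (row about 197), collar at (57,196), clamp head from column 330. I'll check the rod and collar against the calibration.

```bash
python3 - <<'E'
from h import *
np.set_printoptions(precision=1,suppress=True)
w,a,b=pickle.load(open("p2.pkl","rb"))
u=np.array([-.1508,.9886]);v=np.array([.9886,.1508])
for n,q,z in[("collar",(57,196),185),("rod",(110,195),185),("rod2",(300,201),185),("disc top",(201,293),156),("disc bottom-ish",(201,300),150),("bar",(202,330),223),("clampedge",(335,200),185)]:
    X=atz(w,((200+q[0])/1.42857,q[1]/1.42857),z)[:2];d=X-[600,9];print(n,X,"stand x",d@v,"y",d@u)
E
```

```text
collar [581.9 166.5] stand x 5.836159887552986 y 158.4462619008874
rod [585.8 143.5] stand x 6.266305194694571 y 135.08912232377753
rod2 [596.4  61.2] stand x 4.273834072013066 y 52.17276029120751
disc top [537.6  95.7] stand x -48.61650424715372 y 95.1000510245731
disc bottom-ish [531.5  94.7] stand x -54.78103211074437 y 95.06104145975644
bar [545.6  96.5] stand x -40.598393235122785 y 94.72038963063571
clampedge [599.3  46.1] stand x 4.918739319149724 y 36.780926249737156
```

Request:
step_arm(series=[[[0, 0, 0, 0.06, 0, 0, 1], [0, 0, 0, 0.08, 0, 0, 1], [0, 0, 0, 0.08, 0, 0, 1], [0, 0, 0, 0.08, 0, 0, 1], [0, 0, 0, 0.05, 0, 0, 1], [0, 0, 0, 0, 0, 0, 1], [0, 0, 0, 0, 0, 0, 1], [0, 0, 0, 0, 0, 0, 1]]])

```text
clock: 7.7
eef_pos: [582.4, 102.7, 240.5]
tool_rot: [-3.141, 0.001, 0.157]
force: [-0.6, 0.4, -4.8]
width: 9.2
gripper_force: 59.2
```

Request:
step_arm(series=[[[0, 0, 0, 0.013, 0, 0, 1], [0, 0, 0, 0, 0, 0, 1], [0, 0, 0, 0, 0, 0, 1]]])

```text
clock: 8.0
eef_pos: [585.0, 103.0, 240.7]
tool_rot: [-3.142, -0.0, 0.157]
force: [-0.5, 0.5, -6.1]
width: 9.1
gripper_force: 59.2
```

Request:
step_arm(series=[[[0, 0, 0, 0.013, 0, 0, 1], [0, 0, 0, 0, 0, 0, 1], [0, 0, 0, 0, 0, 0, 1]]])

```text
clock: 8.3
eef_pos: [587.1, 103.3, 240.6]
tool_rot: [-3.142, 0.0, 0.157]
force: [-0.8, 1.2, -4.8]
width: 9.0
gripper_force: 59.2
```

Request:
step_arm(series=[[[0, 0, 0, 0.013, 0, 0, 1], [0, 0, 0, 0, 0, 0, 1], [0, 0, 0, 0, 0, 0, 1]]])

```text
clock: 8.6
eef_pos: [589.0, 103.7, 240.6]
tool_rot: [-3.142, 0.0, 0.157]
force: [-0.6, 0.5, -4.1]
width: 9.1
gripper_force: 59.2
```

Request:
step_arm(series=[[[0, 0, 0, 0.013, 0, 0, 1], [0, 0, 0, 0, 0, 0, 1], [0, 0, 0, 0, 0, 0, 1]]])

```text
clock: 8.9
eef_pos: [590.9, 104.0, 240.6]
tool_rot: [3.142, -0.0, 0.157]
force: [-0.5, -0.0, -4.0]
width: 9.4
gripper_force: 59.2
```

```bash
python3 - <<'E'
from h import *
w=shot("wrist");a=shot("scene");b=shot("side");pickle.dump((w,a,b),open("p3.pkl","wb"))
i=np.hstack([cv2.resize(w["img"],(800,600))[0:400,200:600],cv2.resize(b["img"][140:220,230:310],(400,400),interpolation=2)])[:,:,::-1]
cv2.imwrite("pics/m4.png",i)
E
```

```text
(no output)
```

View pics/m4.png

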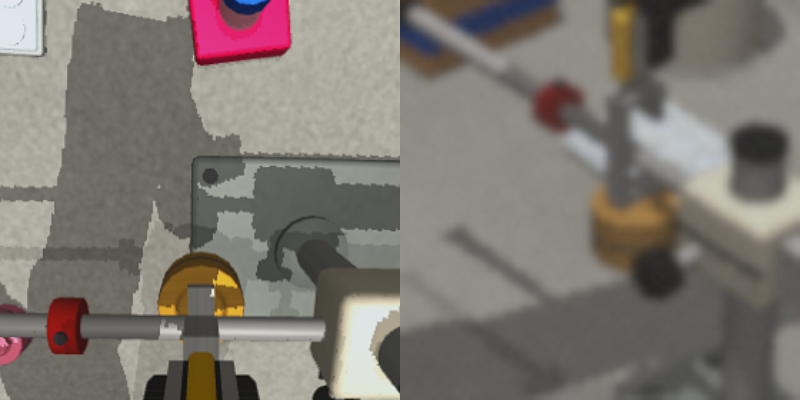

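The rod (row 327) now passes behind the hook's strap and above the disc. I keep creeping until the back leg touches.

Request:
step_arm(series=[[[0, 0, 0, 0.013, 0, 0, 1], [0, 0, 0, 0, 0, 0, 1], [0, 0, 0, 0, 0, 0, 1]]])

```text
clock: 9.35
eef_pos: [592.9, 104.3, 240.6]
tool_rot: [-3.142, -0.0, 0.157]
force: [0.4, -0.5, -5.6]
width: 9.4
gripper_force: 59.2
```

Request:
step_arm(series=[[[0, 0, 0, 0.013, 0, 0, 1], [0, 0, 0, 0, 0, 0, 1], [0, 0, 0, 0, 0, 0, 1]]])

```text
clock: 9.65
eef_pos: [594.6, 104.5, 240.5]
tool_rot: [-3.142, 0.0, 0.157]
force: [-0.3, -0.6, -5.6]
width: 9.4
gripper_force: 59.2
```

Request:
step_arm(series=[[[0, 0, 0, 0.013, 0, 0, 1], [0, 0, 0, 0, 0, 0, 1], [0, 0, 0, 0, 0, 0, 1]]])

```text
clock: 9.95
eef_pos: [595.3, 104.6, 240.2]
tool_rot: [-3.141, 0.003, 0.157]
force: [-5.0, -0.8, -3.1]
width: 9.5
gripper_force: 59.4
```

Request:
step_arm(series=[[[0, 0, 0, 0.013, 0, 0, 1], [0, 0, 0, 0, 0, 0, 1], [0, 0, 0, 0, 0, 0, 1]]])

```text
clock: 10.25
eef_pos: [596.5, 104.9, 240.0]
tool_rot: [-3.141, 0.005, 0.157]
force: [-6.9, -0.5, -2.8]
width: 9.3
gripper_force: 59.6
```

Request:
step_arm(series=[[[0, 0, 0, -0.043, 0, 0, 1], [0, 0, 0, 0, 0, 0, 1], [0, 0, 0, 0, 0, 0, 1], [0, 0, 0, 0, 0, 0, 1]]])

```text
clock: 10.65
eef_pos: [593.1, 104.4, 241.0]
tool_rot: [-3.142, -0.002, 0.157]
force: [-0.4, 0.4, -5.8]
width: 9.1
gripper_force: 59.1
```

Request:
step_arm(series=[[[0, 0, 0, 0, 0, 0.05, 1], [0, 0, 0, 0, 0, 0.05, 1], [0, 0, 0, 0, 0, 0.05, 1], [0, 0, 0, 0, 0, 0, 1], [0, 0, 0, 0, 0, 0, 1]]])

```text
clock: 11.15
eef_pos: [592.1, 104.1, 217.6]
tool_rot: [3.141, 0.001, 0.157]
force: [0.9, 0.5, -4.9]
width: 8.9
gripper_force: 59.1
```

Request:
step_arm(series=[[[0, 0, 0, 0, 0, 0.02, 1], [0, 0, 0, 0, 0, 0.013, 1], [0, 0, 0, 0, 0, 0, 1], [0, 0, 0, 0, 0, 0, 1]]])

```text
clock: 11.55
eef_pos: [592.2, 104.2, 213.2]
tool_rot: [-3.142, -0.0, 0.157]
force: [-0.8, 0.0, -4.6]
width: 9.7
gripper_force: 59.1
```

Request:
step_arm(series=[[[0, 0, 0, 0, 0, 0.007, 1], [0, 0, 0, 0, 0, 0, 1], [0, 0, 0, 0, 0, 0, 1]]])

```text
clock: 11.85
eef_pos: [592.2, 104.2, 212.2]
tool_rot: [-3.142, -0.0, 0.157]
force: [-0.3, -0.8, -6.3]
width: 9.5
gripper_force: 59.1
```

Request:
step_arm(series=[[[0, 0, 0, 0, 0, 0.01, 1], [0, 0, 0, 0, 0, 0, 1], [0, 0, 0, 0, 0, 0, 1]]])

```text
clock: 12.15
eef_pos: [592.5, 104.2, 211.0]
tool_rot: [-3.141, -0.001, 0.157]
force: [-0.3, 0.7, -0.7]
width: 9.2
gripper_force: 59.9
```

Request:
step_arm(series=[[[0, 0, 0, 0, 0, 0.007, 1], [0, 0, 0, 0, 0, 0, 1], [0, 0, 0, 0, 0, 0, 1]]])

```text
clock: 12.45
eef_pos: [592.6, 104.2, 210.9]
tool_rot: [-3.141, -0.001, 0.157]
force: [-2.2, -0.6, 6.2]
width: 9.2
gripper_force: 61.2
```

Request:
step_arm(series=[[[0, 0, 0, 0, 0, -0.008, 1], [0, 0, 0, 0, -0.03, 0, 1], [0, 0, 0, 0, -0.05, 0, 1], [0, 0, 0, 0, -0.06, 0, 1], [0, 0, 0, 0, -0.06, 0, 1], [0, 0, 0, 0, -0.05, 0, 1], [0, 0, 0, 0, -0.03, 0, 1], [0, 0, 0, 0, 0, 0, 1], [0, 0, 0, 0, 0, 0, 1]]])

```text
clock: 13.35
eef_pos: [585.5, 147.5, 211.0]
tool_rot: [-3.139, -0.001, 0.158]
force: [0.1, 2.0, 2.1]
width: 9.1
gripper_force: 60.4
```

Request:
step_arm(series=[[[0, 0, 0, 0, -0.015, 0, 1], [0, 0, 0, 0, 0, 0, 1], [0, 0, 0, 0, 0, 0, 1]]])

```text
clock: 13.65
eef_pos: [585.5, 147.7, 211.0]
tool_rot: [-3.142, -0.001, 0.157]
force: [1.1, -1.0, 3.5]
width: 9.0
gripper_force: 60.5
```

Request:
step_arm(series=[[[0, 0, 0, 0, -0.015, 0, 1], [0, 0, 0, 0, 0, 0, 1], [0, 0, 0, 0, 0, 0, 1]]])

```text
clock: 13.95
eef_pos: [585.3, 149.0, 210.9]
tool_rot: [3.14, -0.0, 0.156]
force: [1.3, -4.3, 4.1]
width: 9.2
gripper_force: 60.6
```

Request:
step_arm(series=[[[0, 0, 0, 0, -0.015, 0, 1], [0, 0, 0, 0, 0, 0, 1], [0, 0, 0, 0, 0, 0, 1]]])

```text
clock: 14.25
eef_pos: [584.7, 152.0, 210.9]
tool_rot: [3.141, -0.0, 0.157]
force: [0.4, -4.8, 5.0]
width: 9.3
gripper_force: 60.7
```

Request:
step_arm(series=[[[0, 0, 0, 0, -0.013, 0, 1], [0, 0, 0, 0, 0, 0, 1], [0, 0, 0, 0, 0, 0, 1]]])

```text
clock: 14.55
eef_pos: [584.4, 153.7, 210.9]
tool_rot: [3.141, -0.0, 0.156]
force: [1.3, -4.9, 5.3]
width: 9.2
gripper_force: 60.8
```

Request:
step_arm(series=[[[0, 0, 0, 0, -0.013, 0, 1], [0, 0, 0, 0, 0, 0, 1], [0, 0, 0, 0, 0, 0, 1]]])

```text
clock: 14.85
eef_pos: [584.4, 153.9, 210.9]
tool_rot: [3.139, -0.0, 0.155]
force: [1.1, -8.4, 5.2]
width: 9.3
gripper_force: 60.8
```

Request:
step_arm(series=[[[0, 0, 0, 0, 0, -0.007, 1], [0, 0, 0, 0, -0.013, 0, 1], [0, 0, 0, 0, 0, 0, 1], [0, 0, 0, 0, 0, 0, 1]]])

```text
clock: 15.25
eef_pos: [584.3, 154.0, 211.1]
tool_rot: [3.136, 0.0, 0.154]
force: [2.9, -9.3, -0.7]
width: 9.3
gripper_force: 60.1
```

```bash
python3 - <<'E'
from h import *
w=shot("wrist");a=shot("scene");b=shot("side");pickle.dump((w,a,b),open("p4.pkl","wb"))
i=np.hstack([cv2.resize(w["img"][150:350,180:380],(400,400)),cv2.resize(b["img"][130:210,220:300],(400,400),interpolation=2)])[:,:,::-1]
cv2.imwrite("pics/m5.png",i)
E
```

```text
(no output)
```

View pics/m5.png

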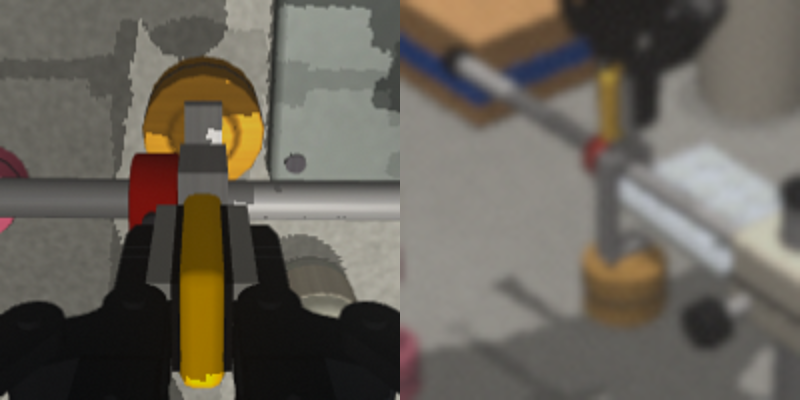

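The hook sits flush against the red collar (wrist crop: collar at (155,190), strap at (203,165)). Relaxing the push, letting go and going up.

Request:
step_arm(series=[[[0, 0, 0, 0, 0.023, 0.004, 1], [0, 0, 0, 0, 0, 0, 1], [0, 0, 0, 0, 0, 0, 0.8], [0, 0, 0, 0, 0, 0, 0.6], [0, 0, 0, 0, 0, 0, 0.5], [0, 0, 0, 0, 0, 0, 0.5], [0, 0, 0, 0, 0, 0, 0.5], [0, 0, 0, 0, 0, 0, 0.5]]])

```text
clock: 16.2
eef_pos: [584.1, 154.9, 211.2]
tool_rot: [-3.141, 0.0, 0.157]
force: [-0.4, -0.7, -0.8]
width: 42.5
gripper_force: 0.0
```

Request:
step_arm(series=[[[0, 0, 0, 0, 0, -0.05, 0.5], [0, 0, 0, 0, 0, -0.1, 0.5], [0, 0, 0, 0, 0, -0.2, 0.5], [0, 0, 0, 0, 0, -0.2, 0.5], [0, 0, 0, 0, 0, -0.1, 0.5], [0, 0, 0, 0, 0, 0, 0.5], [0, 0, 0, 0, 0, 0, 0.5]]])

```text
clock: 16.9
eef_pos: [583.9, 154.7, 308.6]
tool_rot: [-3.141, 0.0, 0.157]
force: [-0.4, -0.2, -0.6]
width: 43.0
gripper_force: 0.0
```

```bash
python3 - <<'E'
from h import *
w=shot("wrist");a=shot("scene");b=shot("side");pickle.dump((w,a,b),open("p5.pkl","wb"))
i=np.hstack([cv2.resize(w["img"],(800,600))[100:500,200:600],cv2.resize(b["img"][130:210,220:300],(400,400),interpolation=2)])[:,:,::-1]
cv2.imwrite("pics/m6.png",i)
E
```

```text
(no output)
```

View pics/m6.png

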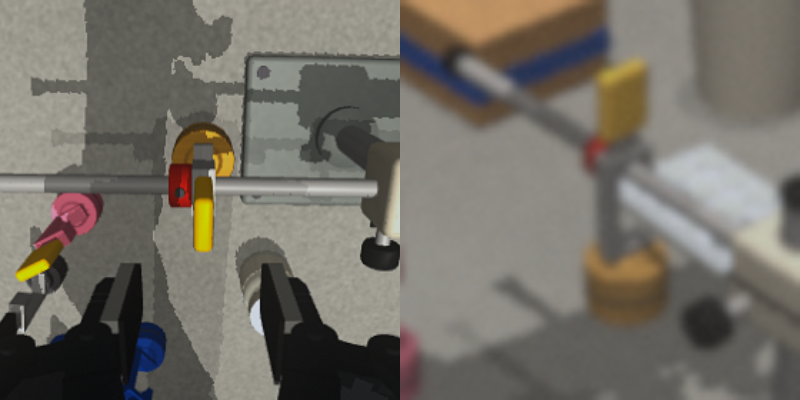

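The weight hangs on the rod, resting against the collar: tab at (203,225), collar at (180,186). Now to the knob, with measuring by numbers only from here on.

Request:
step_arm(series=[[[0, 0, 0, -0.034, 0.1, 0, 0.3], [0, 0, 0, 0, 0.25, 0, 0.3], [0, 0, 0, 0, 0.3, 0, 0.3], [0, 0, 0, 0, 0.3, 0, 0.3], [0, 0, 0, 0, 0.3, 0, 0.3], [0, 0, 0, 0, 0.3, 0, 0.3], [0, 0, 0, 0, 0.25, 0, 0.3], [0, 0, 0, 0, 0.17, 0, 0.3], [0, 0, 0, 0, 0, 0, 0.3], [0, 0, 0, 0, 0, 0, 0.3], [0, 0, 0, 0, 0, 0, 0.3]]])

```text
clock: 18.15
eef_pos: [625.0, -136.9, 308.3]
tool_rot: [-3.14, 0.001, 0.158]
force: [0.7, -0.3, -0.0]
width: 60.0
gripper_force: 0.0
```

```bash
python3 - <<'E'
from h import *
np.set_printoptions(precision=1,suppress=True)
w=shot("wrist");a=shot("scene");b=shot("side");pickle.dump((w,a,b),open("p6.pkl","wb"))
a0,b0=pickle.load(open("p0.pkl","rb"))
s=ctrl.read_state();print(s["eef_pos"],s["tool_rot"],s["width"])
X0=[625,-138,233]
print("pred px",proj(w,[X0]),proj(a0,[X0]),proj(b0,[X0]))
r=ctrl.recognise(w,"knob");print([(np.round(q["centre"],1).tolist(),round(q["score"],2)) for q in r])
# dark blobs near the prediction
for n,p in(("w",w),("a",a0),("b",b0)):
    q=proj(p,[X0])[0];g=cv2.cvtColor(p["img"],cv2.COLOR_RGB2GRAY);x,y=q.astype(int)
    k=45 if n=="w" else 16;m=np.zeros_like(g);y0,x0=max(y-k,0),max(x-k,0);m[y0:y+k,x0:x+k]=(g[y0:y+k,x0:x+k]<50)
    N,l,st,c=cv2.connectedComponentsWithStats(m);print(n,q,[(c[i],st[i]) for i in range(1,N) if st[i,4]>20])
E
```

```text
[ 625.4 -136.5  308.6] [-3.1  0.   0.2] 59.45838499125404
pred px [[280.4 219.3]] [[269.9 237.3]] [[347.1 196.9]]
[([275.6, 215.6], 0.56), ([275.9, 217.3], 0.18)]
w [280.4 219.3] [(array([235.8, 207.7]), array([235, 179,   3,  51, 113], dtype=int32)), (array([277.4, 215.4]), array([260, 197,  36,  43, 792], dtype=int32))]
a [269.9 237.3] [(array([270.2, 238.4]), array([264, 229,  14,  18, 156], dtype=int32))]
b [347.1 196.9] [(array([345.9, 198.1]), array([342, 193,   9,  11,  67], dtype=int32))]
```

```bash
python3 - <<'E'
from h import *
np.set_printoptions(precision=1,suppress=True)
w,a,b=pickle.load(open("p6.pkl","rb"));a0,b0=pickle.load(open("p0.pkl","rb"))
o=[(w,(277.5,217.5)),(a0,(270.5,237.5)),(b0,(347,197))]
print(tri(o),atz(w,o[0][1],233))
E
```

```text
(array([ 625.5, -136.4,  231.5]), [np.float64(0.6690299177526803), np.float64(0.44339297627208724), np.float64(0.5282729719591663)]) [ 626.1 -135.7  233. ]
```

Request:
step_arm(series=[[[0, 0, 0, 0, 0, 0.15, 0.3], [0, 0, 0, 0, 0, 0.2, 0.3], [0, 0, 0, 0, 0, 0.17, 0.3], [0, 0, 0, 0, 0, 0.08, 0.3], [0, 0, 0, 0, 0, 0.013, 0.3], [0, 0, 0, 0, 0, 0, 0.3], [0, 0, 0, 0, 0, 0, 0.3], [0, 0, 0, 0, 0, 0, 0.3]]])

```text
clock: 19.15
eef_pos: [626.2, -138.2, 218.1]
tool_rot: [3.141, -0.002, 0.157]
force: [0.2, -0.5, 1.7]
width: 59.7
gripper_force: 0.0
```

Request:
step_arm(series=[[[0, 0, 0, 0, 0, 0, 0.5], [0, 0, 0, 0, 0, 0, 0.6], [0, 0, 0, 0, 0, 0, 0.7], [0, 0, 0, 0, 0, 0, 0.8], [0, 0, 0, 0, 0, 0, 1], [0, 0, 0, 0, 0, 0, 1], [0, 0, 0, 0, 0, 0, 1], [0, 0, 0, 0, 0, 0, 1]]])

```text
clock: 19.95
eef_pos: [625.4, -136.4, 217.4]
tool_rot: [-3.139, -0.0, 0.158]
force: [-2.7, 3.1, 5.6]
width: 24.2
gripper_force: 58.6
```

Request:
step_arm(series=[[[0, 0, 0, 0, 0, -0.02, 1], [0, 0, 0, 0, 0, -0.03, 1], [0, 0, 0, 0, 0, -0.03, 1], [0, 0, 0, 0, 0, -0.013, 1], [0, 0, 0, 0, 0, 0, 1], [0, 0, 0, 0, 0, 0, 1], [0, 0, 0, 0, 0, 0, 1]]])

```text
clock: 20.65
eef_pos: [625.4, -137.8, 230.4]
tool_rot: [-3.141, 0.0, 0.157]
force: [3.0, 3.4, -9.2]
width: 24.3
gripper_force: 59.2
```

Request:
step_arm(series=[[[0, 0, 0, 0, 0, -0.006, 1], [0, 0, 0, 0, 0.03, 0, 1], [0, 0, 0, 0, 0.05, 0, 1], [0, 0, 0, 0, 0.06, 0, 1], [0, 0, 0, 0, 0.06, 0, 1], [0, 0, 0, 0, 0.05, 0, 1], [0, 0, 0, 0, 0.04, 0, 1], [0, 0, 0, 0, 0.02, 0, 1], [0, 0, 0, 0, 0, 0, 1], [0, 0, 0, 0, 0, 0, 1], [0, 0, 0, 0, 0, 0, 1]]])

```text
clock: 21.75
eef_pos: [632.4, -185.4, 231.8]
tool_rot: [3.139, 0.0, 0.156]
force: [0.9, -1.3, -8.3]
width: 24.2
gripper_force: 59.4
```

Request:
step_arm(series=[[[0, 0, 0, 0, 0, 0.03, 1], [0, 0, 0, 0, 0, 0.03, 1], [0, 0, 0, 0, 0, 0.02, 1], [0, 0, 0, 0, 0, 0, 1], [0, 0, 0, 0, 0, 0, 1], [0, 0, 0, 0, 0, 0, 1]]])

```text
clock: 22.35
eef_pos: [632.3, -184.4, 219.8]
tool_rot: [3.141, 0.001, 0.157]
force: [-0.8, -3.2, -6.0]
width: 24.5
gripper_force: 59.7
```

Request:
step_arm(series=[[[0, 0, 0, 0, 0.004, 0.015, 1], [0, 0, 0, 0, 0, 0.01, 1], [0, 0, 0, 0, 0, 0, 1], [0, 0, 0, 0, 0, 0, 1], [0, 0, 0, 0, 0, 0, 1], [0, 0, 0, 0, 0, 0, 1]]])

```text
clock: 22.95
eef_pos: [632.5, -184.4, 217.5]
tool_rot: [-3.141, -0.0, 0.157]
force: [-5.3, -1.1, 3.2]
width: 24.3
gripper_force: 60.8
```

Request:
step_arm(series=[[[0, 0, 0, 0, 0.012, 0.004, 1], [0, 0, 0, 0, 0, 0, 1], [0, 0, 0, 0, 0, 0, 1], [0, 0, 0, 0, 0, 0, 1], [0, 0, 0, 0, 0, 0, 1]]])

```text
clock: 23.45
eef_pos: [632.6, -185.1, 217.4]
tool_rot: [-3.139, -0.0, 0.158]
force: [-6.6, 0.7, 7.9]
width: 24.2
gripper_force: 61.1
```

```bash
python3 - <<'E'
from h import *
np.set_printoptions(precision=1,suppress=True)
a=shot("scene");b=shot("side");a0,b0=pickle.load(open("p0.pkl","rb"));w5,a5,b5=pickle.load(open("p5.pkl","rb"))
s=ctrl.read_state();print(s["eef_pos"],s["force"])
# weight unmoved since release, in side image
d=cv2.absdiff(b["img"][145:205,255:285],b5["img"][145:205,255:285]);print("weight patch diff",d.mean(),d.max())
# dish-ring displacement: magnifier ring recognised via template in scene
T=a0["img"][280:312,284:350];r=cv2.matchTemplate(a["img"][260:400,220:350],T,cv2.TM_CCOEFF_NORMED);_,v,_,l=cv2.minMaxLoc(r)
sh=np.array([220+l[0]-284,260+l[1]-280]);print(v,sh)
u=np.array([.1508,-.9886,0]);X=atz(a0,(317,289),185)
print("expected shift 45/50/55 px",[proj(a,[X+u*k])[0]-proj(a,[X])[0] for k in(45,50,55)])
E
```

```text
[ 632.6 -185.2  217.4] [-6.8  1.   7.8]
weight patch diff 12.950925925925926 64
0.8032535314559937 [-14  23]
expected shift 45/50/55 px [array([-12. ,  19.2]), array([-13.4,  21.5]), array([-14.8,  23.7])]
```

```bash
python3 - <<'E'
from h import *
b=shot("side");b5=pickle.load(open("p5.pkl","rb"))[2]
c=[]
for p in(b5,b):
    m=cv2.inRange(cv2.cvtColor(p["img"],cv2.COLOR_RGB2HSV),(18,140,60),(34,255,255))[135:165,250:280];M=cv2.moments(m);c.append((M["m10"]/M["m00"],M["m01"]/M["m00"]))
print(c)
if np.abs(np.subtract(*c)).max()<2: print(ctrl.finish_job())
E
```

```text
[(13.747252747252746, 14.263736263736265), (13.806818181818182, 14.306818181818182)]
the job is handed in; nothing more can be done
None
```

I handed the job in at about 24 s of the 61 s; the result was not reported back. By my measurements the counterweight hangs against the red collar, the sleeve is at the next hole (about 49 mm out) with the pin home, and the fingers still hold the knob at about 60 N.

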